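# Close the staining chamber and counter-hold its clamp bolt

## Robot

A 6-joint arm with a two-finger parallel gripper is mounted at the origin on a cart in front of the work surface, level with it; the furniture and walls round the work are solid. World frame = base frame: x ahead of the robot, y to its left, z up, the work surface at z = 0. Lengths are in mm, angles in rad, forces in N, time in s.
With the tool pointing down it reaches from about 350 to 875 mm from the base axis. Payload 4.2 kg.
Tool frame: the origin (TCP) lies midway between the tips of the shut fingers; the grasp point (between the pads) lies 19 mm behind it; z points along the fingers, x is the direction in which the jaws open and shut, and the axes are right-handed (so a half turn about z gives the same grasp; the last joint's range is limited). The gripper opens to 87 mm and grips with 3 to 60 N. Pads are 19 mm wide; open, the fingers measure 117 mm over their backs; the gripper's body (75 mm by 190 mm) begins 51 mm behind the grasp point.
Start: joints at [1.384, 0.385, 0.008, 0, -1.194, -0.259], TCP at [269.454, 563.909, 199.25] pointing down, gripper open.
Joint ranges: [-3.14, 3.14], [-1.21, 2.06], [-1.07, 1.41], [-3.16, 2.05], [-2.99, -0.16], [-3.1, 3.1]. Speed limits (rad/s): [2.79, 2.79, 3.14, 3.14, 3.14, 3.14].

## Interface

Orientations are given as a 3x3 rotation matrix whose columns are the frame's x, y, z axes.
In Python, from workcell import robot gives the robot as it stands.
- The arm moves only by the tool servo_tool, never from a script. Its argument "motion" is a list of rows, each a list of 7 numbers: the opening, from -1 (shut) to 1 (fully open), so that 0 is half open, then the shift along the tool's x, y, z in units of 25 mm (1.0 is 25 mm), then the turn, a rotation vector about the tool's x, y, z in units of 5 degrees (1.0 is 5 degrees). In form: [[jaw, dx, dy, dz, wx, wy, wz], ...]. A call has exactly 8 rows; each row is the pose to reach, as a shift and turn from the pose commanded when the call began, along the tool's axes at that moment; what a row does not reach only later rows make up. A row lasts 1/12 s, in which the tool goes at most 41.7 mm and 7.16 degrees, less where a joint would pass 70% of its speed; a pose out of reach is approached as far as the arm can. A call with a gripper value outside its range is refused whole. The fingers move at their own pace and stop on an object; "grip_force" is the grip in N (left out, the last holds). Time passes only in rows, so rows that repeat a pose let the fingers close, or fill a call up. It gives the time, the measured TCP pose, the force and the opening at its end, in the units of the state.
- robot.sense(): the state, without advancing time (a new reading comes with each control period).
- robot.snapshot(name): name is "side" or "top" or "wrist"; returns a dict with "img" (384x512x3 uint8, red, green, blue), "fx", "fy", "cx", "cy" (pixels), "R" (3x3) and "t" (3): a world point X has camera coordinates R X + t; the wrist camera has in their place "tool_from_camera" (4x4, takes a point from camera to tool coordinates, whose origin is the TCP and whose axes are the tool frame's). Camera axes: x right, y down, z forward; pixel columns grow to the right and rows downward; lengths in mm; the calibration is good to about 2 mm. A picture is of the moment at which its call begins: read the wrist's pose just before it. There is no depth.
- robot.job_done(): hands the job in, once; it reports no verdict.
The state is a dict: "time_s": time; "joint_positions": joint angles; "qvel": joint speeds; "tau": joint torques, N m; "tool_pos": TCP position; "ee_rot": TCP orientation; "ft_force": force on the tool from outside, world axes, zero at the start; "ft_torque": the same for the moment, N m; "grip_width": opening from 0.0 (shut) to 1.0 (fully open).
Only numpy, scipy, OpenCV 4.12 (cv2) and the standard library are available. Lean on these libraries where they do the work, as an engineer would, in place of code of your own. Each camera call takes 0.05 s, during which the arm holds its last target.

## Task

Close the open lid of the small staining chamber fully. Then reach down into the narrow gap behind the steel bracket at the chamber's back, take the hidden flat bolt head between both fingers, bring its flats upright so that the drooping spanner on the nut comes level, and hold the bolt firmly there so that it cannot turn while a colleague tightens the nut: finish still holding it. Leave the other things on the bench where they stand.

Things in the scene. Friction and masses are not known exactly. Their poses are not given: they have to be found in the camera images.
- chamber: fixed device: base plate 250x200x8 mm (x -145 to 105 mm) with a low grey open box (x -130 to -8 mm, 176 mm wide, rim 66 mm above the worktop), behind it a steel bracket and a rear stop plate, both upright. Origin on the worktop; x points from box to bracket (roughly away from the robot), y left along the lid's hinge, z up
- bracket_top (a point): middle of the bracket's top edge, 108 mm above the worktop, chamber x = 43 mm. The bracket plate is 6 mm thick in x, 70 mm wide in y. The rear stop plate (6 mm thick, 110 mm wide, top 98 mm above the worktop) stands behind it at chamber x = 92 to 98 mm; the gap between them is 46 mm in x, open above and at both ends
- lid_hinge (a point): middle of the lid's hinge line, at the box's rear rim, 66 mm above the worktop; the hinge line runs along the chamber's y
- lid_edge (a point): point on the outer face (upper when shut) of the white lid near the middle of its free edge, 125 mm from the hinge line and 6 mm outside the plane through it. The lid is 180 mm wide in y; its top plate is 5 mm thick; a 50 mm wide pull lip reaches 18 mm past this point
- lid (a joint): lid angle, rad: 0 shut flat on the box, grows as it opens, 1.57 upright, more leans back toward the bracket. The hinge is stiff (about 0.25 N m): the lid stays where it is left; some 3 to 5 N on its outer half moves it. It can be pushed on its outer face, toward the robot and then down
- bolt (a joint): turn of the bolt about the chamber's x, rad: 0 = head flats upright and spanner level, positive = spanner drooping. Range -0.25 to 0.20; the spanner's weight (about 0.1 N m) always turns it back to 0.20 unless it is held
- bolt_head (a point): flat steel bolt head in the gap behind the bracket: 12 mm thick in y between its two flats, 32 mm tall, 20 mm long in x; this point is its centre, on the bolt's axis, 80 mm above the worktop, chamber x = 69 mm, midway in the gap. Both sides free. Fingers closing on it along the chamber's y press it upright. The nut and a 140 mm spanner (pointing to -y) are on the bracket's front side and turn with it
- wash_bottle: bystander: white squeeze bottle with a bent spout, 87x60x206 mm, to the right; origin at the centre of its underside, z up
- kit_box: bystander: small white carton, 66x90x45 mm, behind on the right; origin at the centre of its underside, z up
- tape_roll: bystander: roll of tape lying flat, 74 mm across, 18 mm high, front right; origin at the centre of its underside, z up
- rotor: bystander: black disc-shaped centrifuge rotor, 92 mm across, 39 mm high, left; origin at the centre of its underside, z up
- amber_bottle: bystander: brown bottle with black cap, 48 mm across, 96 mm high, left; origin at the centre of its underside, z up
- timer: bystander: flat square bench timer, 66x66x19 mm, front left; origin at the centre of its underside, z up
- tube_rack: bystander: long tube rack, 75x200x54 mm, behind; origin at the centre of its underside, z up

How it is judged:
By the outcome, as a careful person would: the job done as asked, in the order asked, and still so for the second after the job is handed in, while the arm keeps its last pose, push and grip.
It also fails if it takes over 45 s, if anything falls off the work surface, if the arm or the gripper's body presses on something with over 40 N, if the wrist force passes 120 N, or if a joint passes its speed limit or range.

## Working session

There is one attempt and no reset: what is moved stays moved. The work goes in short steps, Python scripts to look and compute and a tool call to move; the robot and the scene stay as the last step left them, time stands still between calls to the robot, and variables do not carry over. Pictures are saved under pics/ and viewed, and the job is handed in when it is done.

Besides the shell and the picture viewer there is one more tool, called after "Emit:" by a JSON object that holds its "op" and its "data". servo_tool: Moves the arm, as the interface text tells. Its arguments: {"type":"object","properties":{"motion":{"type":"array","items":{"type":"array","items":{"type":"number"}}},"grip_force":{"type":"number"}},"required":["motion"]}

```bash
mkdir -p pics
cat > h.py <<'E'
import numpy as np, cv2
from workcell import robot
def snap(n,f):
    s=robot.snapshot(n); cv2.imwrite('pics/'+f,cv2.cvtColor(s['img'],cv2.COLOR_RGB2BGR)); 
    np.savez('pics/'+f+'.npz',**{k:np.array(v) for k,v in s.items()}); return s
E
python3 - <<'E'
from h import *
np.set_printoptions(precision=3,suppress=True)
st=robot.sense(); print(st)
for n in ['side','top','wrist']:
    s=snap(n,n+'0.png'); print({k:v for k,v in s.items() if k!='img'})
E
```

```text
{'time_s': 0.0, 'joint_positions': array([ 1.384,  0.386,  0.007, -0.001, -1.194, -0.259]), 'qvel': array([ 0.001,  0.002,  0.001,  0.   , -0.   , -0.   ]), 'tau': array([  0.   , -39.066,  18.74 ,   4.22 ,   0.011,  -0.   ]), 'tool_pos': array([269.182, 563.348, 198.152]), 'ee_rot': array([[-0.431, -0.902, -0.001],
       [-0.902,  0.431, -0.002],
       [ 0.002, -0.   , -1.   ]]), 'ft_force': array([ 0.116,  0.437, -0.277]), 'ft_torque': array([-0.027, -0.039,  0.012]), 'grip_width': 1.0003329741542615}
{'fx': 374.7800433376114, 'fy': 374.7800433376114, 'cx': 261.4896498668202, 'cy': 195.32772717458295, 'R': array([[ 0.958, -0.288,  0.001],
       [-0.152, -0.508, -0.848],
       [ 0.244,  0.812, -0.53 ]]), 't': array([-575.464,  122.456, 1143.975])}
{'fx': 464.35572625039094, 'fy': 464.35572625039094, 'cx': 254.59347083281813, 'cy': 197.19804482124817, 'R': array([[-0.048, -0.999,  0.001],
       [-0.975,  0.046, -0.218],
       [ 0.218, -0.011, -0.976]]), 't': array([ -62.128,  588.768, 1273.463])}
{'fx': 273.1434284611123, 'fy': 273.1434284611123, 'cx': 255.8380137944541, 'cy': 189.6390670331182, 'tool_from_camera': array([[   1.   ,   -0.   ,    0.001,   -1.381],
       [  -0.   ,    0.966,    0.258,  -70.371],
       [  -0.001,   -0.258,    0.966, -185.015],
       [   0.   ,    0.   ,    0.   ,    1.   ]])}
```

View pics/side0.png

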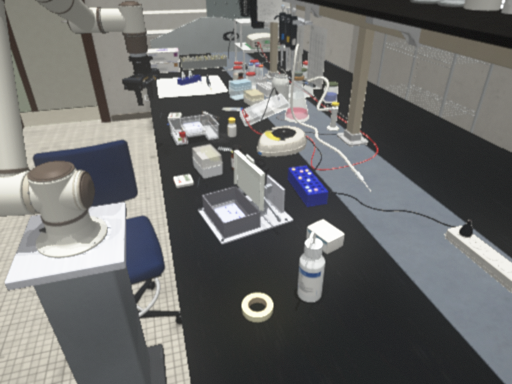

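View pics/top0.png

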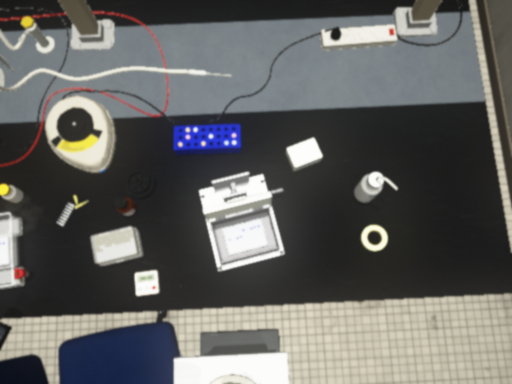

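View pics/wrist0.png

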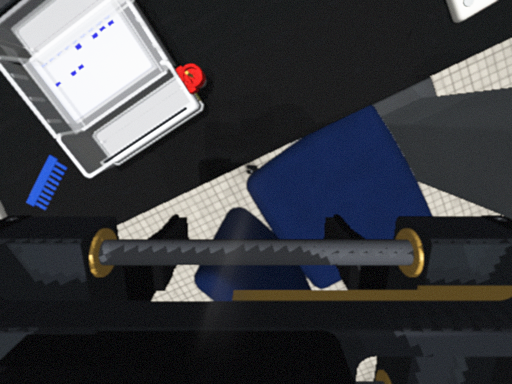

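The top view shows the chamber at about (242,222), with the lid up and leaning back. The side view shows it at about (245,205). I'll enlarge both.

Run:
```python
import cv2
a=cv2.imread('pics/top0.png')[165:280,190:295]; cv2.imwrite('pics/topc.png',cv2.resize(a,None,fx=5.2,fy=5.2,interpolation=cv2.INTER_CUBIC))
a=cv2.imread('pics/side0.png')[140:245,190:300]; cv2.imwrite('pics/sidec.png',cv2.resize(a,None,fx=5.6,fy=5.6,interpolation=cv2.INTER_CUBIC))
```

```text
(no output)
```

View pics/topc.png

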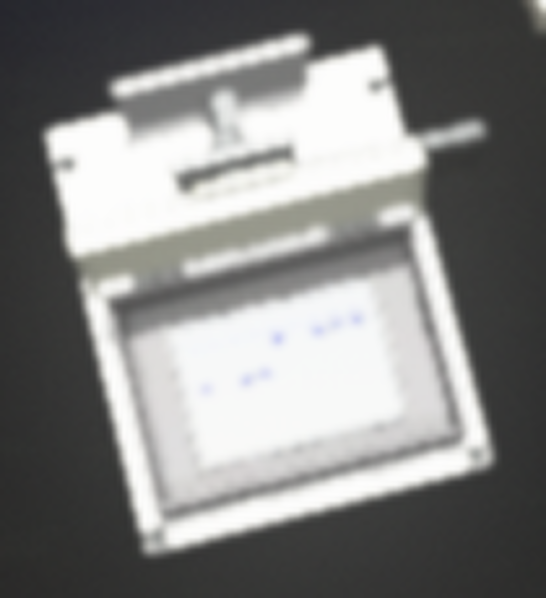

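View pics/sidec.png

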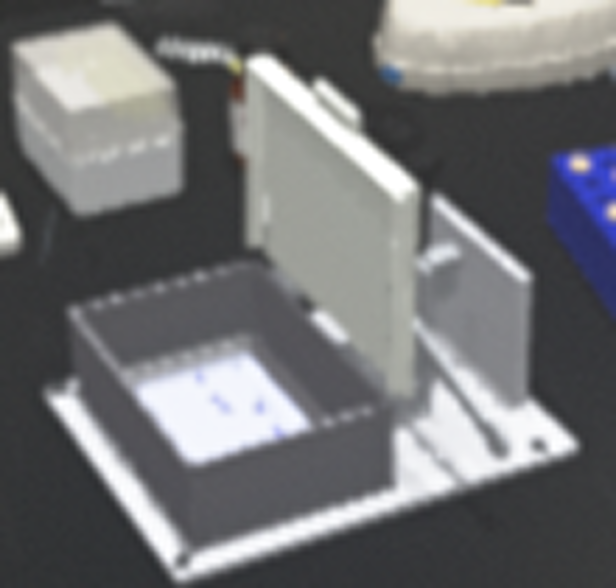

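```bash
cat > fit.py <<'E'
from h import *
from scipy.optimize import least_squares
np.set_printoptions(precision=2,suppress=True)
T=np.load('pics/top0.png.npz'); S=np.load('pics/side0.png.npz')
def proj(c,X):
    p=np.asarray(X)@c['R'].T+c['t']; return np.stack([c['fx']*p[:,0]/p[:,2]+c['cx'],c['fy']*p[:,1]/p[:,2]+c['cy']],1)
def W(p,X):
    c,s=np.cos(p[2]),np.sin(p[2]); X=np.asarray(X,float)
    return np.stack([p[0]+c*X[:,0]-s*X[:,1],p[1]+s*X[:,0]+c*X[:,1],X[:,2]],1)
def unc(a,f,o): return (np.array(a)+.5)/f-.5+np.array(o)
to=unc([[45,128],[382,45],[495,465],[145,553]],5.2,(190,165))
tm=[[105,100,8],[105,-100,8],[-145,-100,8],[-145,100,8]]
so=unc([[45,395],[178,572],[578,443],[70,312],[190,463],[395,405]],5.6,(190,140))
sm=[[-145,100,8],[-145,-100,8],[105,-100,8],[-130,88,66],[-130,-88,66],[-8,-88,66]]
if __name__=='__main__':
    f=lambda p: np.concatenate([(proj(T,W(p,tm))-to).ravel(),(proj(S,W(p,sm))-so).ravel()])
    r=least_squares(f,[550,0,0.2]); print(r.x); print(r.fun.reshape(-1,2))
    for C,m,o in((T,tm,to),(S,sm,so)):
        q=least_squares(lambda p:(proj(C,W(p,m))-o).ravel(),r.x); print(q.x)
    p=r.x
    lo=unc([[250,60],[412,190]],5.6,(190,140))
    # lid top corners: distance L, outside off
    def lid(a,d,off,y): return [-8-d*np.cos(a)+off*np.sin(a), y, 66+d*np.sin(a)+off*np.cos(a)]
    for a in np.arange(1.3,2.0,.1): print(a,(proj(S,W(p,[lid(a,126,0,90),lid(a,126,0,-90)]))-lo).ravel(), proj(T,W(p,[lid(a,126,0,90),lid(a,126,0,-90)])).ravel())
    print('lid top in top img', unc([[70,240],[425,155]],5.2,(190,165)).ravel())
    for n,X in dict(br=[[43,0,108],[43,35,108],[43,-35,108]],head=[[69,0,80]],stop=[[95,55,98],[95,-55,98]]).items():
        print(n,W(p,X),'top',proj(T,W(p,X)).ravel(),'side',proj(S,W(p,X)).ravel())
E
python3 fit.py
```

```text
[547.16 -43.25   0.21]
[[ 0.69  0.33]
 [-0.06  0.3 ]
 [-0.1  -0.76]
 [ 0.82 -0.41]
 [-0.12 -1.5 ]
 [-0.15  0.29]
 [ 0.07 -0.19]
 [-0.53 -0.86]
 [-0.3   0.28]
 [ 0.05 -0.68]]
[546.76 -42.32   0.2 ]
[547.05 -45.04   0.21]
1.3 [ -9.94   4.49 -13.21   5.81] [207.43 225.86 274.88 208.71]
1.4000000000000001 [-6.45  2.91 -9.36  3.95] [206.23 221.13 273.7  204.01]
1.5000000000000002 [-2.9   1.67 -5.47  2.46] [205.06 216.39 272.48 199.33]
1.6000000000000003 [ 0.66  0.79 -1.58  1.36] [203.94 211.73 271.23 194.74]
1.7000000000000004 [4.2  0.28 2.26 0.66] [202.88 207.19 269.98 190.29]
1.8000000000000005 [7.67 0.13 6.   0.36] [201.89 202.84 268.74 186.04]
1.9000000000000006 [11.03  0.34  9.61  0.45] [200.99 198.73 267.52 182.05]
lid top in top img [203.06 210.75 271.33 194.4 ]
br [[589.26 -34.47 108.  ]
 [582.12  -0.21 108.  ]
 [596.4  -68.74 108.  ]] top [234.66 193.33 222.48 196.39 246.81 190.28] side [261.14 182.5  256.06 177.8  266.45 187.41]
head [[614.71 -29.17  80.  ]] top [232.88 186.98] side [268.12 188.01]
stop [[628.94  29.98  98.  ]
 [651.39 -77.7   98.  ]] top [211.52 181.55 249.16 172.17] side [266.9  174.25 283.83 188.96]
```

```bash
cat > goal.py <<'E'
from fit import *
from scipy.spatial.transform import Rotation as Ro
P=[546.9,-43.25,0.207]
def go(cx,cy,z,yawfix=True,P=P):
    st=robot.sense(); R=np.array(st['ee_rot']); t=W(P,[[cx,cy,z]])[0]
    th=P[2]-np.pi/2; xd=np.array([np.cos(th),np.sin(th),0]); zd=np.array([0,0,-1.]); Rg=np.stack([xd,np.cross(zd,xd),zd],1)
    rv=Ro.from_matrix(R.T@Rg).as_rotvec(degrees=True)/5
    c,s=np.cos(P[2]),np.sin(P[2]); d=np.array(st['tool_pos'])-[P[0],P[1],0]
    print('t',round(st['time_s'],2),'chamber pos',np.array([c*d[0]+s*d[1],-s*d[0]+c*d[1],d[2]]),'F',st['ft_force'],'grip',st['grip_width'],'j',st['joint_positions'])
    print('goal',t,'shift',R.T@(t-st['tool_pos'])/25,'turn',rv)
E
python3 -c "
from goal import *
go(35,0,250)"
```

```text
t 0.15 chamber pos [-147.02  650.87  198.42] F [-0.2   0.54 -0.37] grip 1.0008732069255064 j [ 1.38  0.39  0.01 -0.   -1.19 -0.26]
goal [581.15 -36.06 250.  ] shift [ 16.26 -21.6   -2.03] turn [ 0.   -0.02 -7.48]
```

Emit:
{"op": "servo_tool", "data": {"motion": [[-1,0.4,-0.5,-0.5,0,0,-0.5],[-1,1.2,-1.6,-1.0,0,0,-1.3],[-1,2.1,-2.8,-1.6,0,0,-2.2],[-1,3.0,-4.0,-2.0,0,0,-3.1],[-1,3.9,-5.2,-2.0,0,0,-4.0],[-1,4.8,-6.4,-2.0,0,0,-4.9],[-1,5.7,-7.6,-2.0,0,0,-5.8],[-1,6.6,-8.8,-2.0,0,0,-6.7]]}}

```text
time_s: 0.82
tool_pos: [397.1, 318.3, 249.2]
ee_rot: [[0.143, -0.99, -0.0], [-0.99, -0.143, 0.0], [-0.0, 0.0, -1.0]]
ft_force: [1.2, 1.3, 0.0]
grip_width: 0.477
```

```bash
python3 -c "
from goal import *
go(35,0,250)"
```

```text
t 0.82 chamber pos [-72.33 384.66 249.22] F [1.18 1.25 0.01] grip 0.477206357105342 j [ 1.    0.15 -0.19 -0.   -1.23  0.72]
goal [581.15 -36.06 250.  ] shift [15.08 -5.27 -0.03] turn [ 0.    0.   -0.73]
```

Emit:
{"op": "servo_tool", "data": {"motion": [[-1,1.4,-0.5,0,0,0,-0.1],[-1,2.9,-1.0,0,0,0,-0.2],[-1,4.4,-1.5,0,0,0,-0.3],[-1,5.9,-2.0,0,0,0,-0.4],[-1,7.4,-2.5,0,0,0,-0.5],[-1,8.9,-3.0,0,0,0,-0.6],[-1,10.4,-3.6,0,0,0,-0.7],[-1,11.9,-4.2,0,0,0,-0.7]]}}

```text
time_s: 1.48
tool_pos: [542.3, 38.1, 249.3]
ee_rot: [[0.199, -0.98, -0.0], [-0.98, -0.199, 0.0], [-0.0, 0.0, -1.0]]
ft_force: [0.9, 1.7, 0.2]
grip_width: 0.01
```

```bash
python3 -c "
from goal import *
go(35,0,250)"
```

```text
t 1.48 chamber pos [ 12.21  80.6  249.27] F [0.93 1.74 0.16] grip 0.010106729970853231 j [ 0.37  0.21 -0.11 -0.   -1.25  1.4 ]
goal [581.15 -36.06 250.  ] shift [ 3.22 -0.93 -0.03] turn [ 0.    0.   -0.08]
```

Emit:
{"op": "servo_tool", "data": {"motion": [[-1,1.0,-0.4,0,0,0,0],[-1,2.0,-0.7,0,0,0,-0.1],[-1,2.8,-0.9,0,0,0,-0.1],[-1,3.2,-0.9,0,0,0,-0.1],[-1,3.2,-0.9,0,0,0,-0.1],[-1,3.2,-0.9,0,0,0,-0.1],[-1,3.2,-0.9,0,0,0,-0.1],[-1,3.2,-0.9,0,0,0,-0.1]]}}

```text
time_s: 2.15
tool_pos: [579.6, -32.8, 249.5]
ee_rot: [[0.209, -0.978, 0.0], [-0.978, -0.209, 0.0], [-0.0, -0.0, -1.0]]
ft_force: [-0.5, 0.2, -0.7]
grip_width: 0.001
```

```bash
python3 -c "
from goal import *
go(28,0,165)
snap('wrist','w1.png');snap('side','s1.png')
a=cv2.imread('pics/s1.png')[90:245,170:330]; cv2.imwrite('pics/s1c.png',cv2.resize(a,None,fx=3.8,fy=3.8,interpolation=cv2.INTER_CUBIC))
"
```

```text
t 2.15 chamber pos [ 34.12   3.53 249.51] F [-0.48  0.22 -0.73] grip 0.0006349163371648044 j [ 0.22  0.28 -0.02 -0.   -1.27  1.56]
goal [574.3 -37.5 165. ] shift [0.14 0.25 3.38] turn [-0.    0.    0.04]
```

View pics/w1.png

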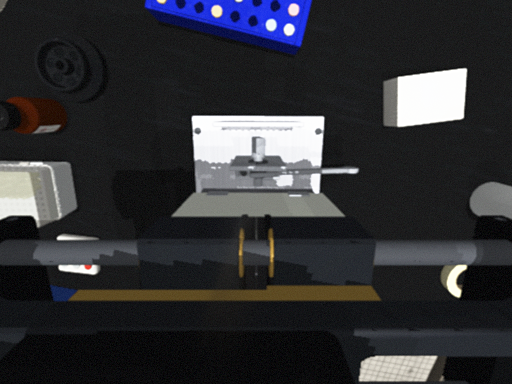

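View pics/s1c.png

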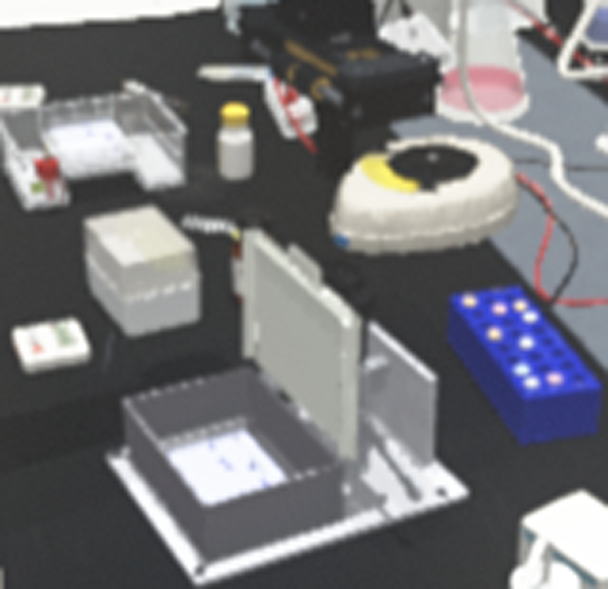

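```bash
python3 -c "
from goal import *
S=np.load('pics/s1.png.npz')
print(proj(S,[[579.6,-32.8,249.5]]))
# wrist projection of chamber points
w=np.load('pics/w1.png.npz'); M=w['tool_from_camera']; 
R=np.array([[.209,-.978,0],[-.978,-.209,0],[0,0,-1]]);t=np.array([579.6,-32.8,249.5])
def wp(X):
    X=(W(P,X)-t)@R; X=(X-M[:3,3])@M[:3,:3]; return np.stack([w['fx']*X[:,0]/X[:,2]+w['cx'],w['fy']*X[:,1]/X[:,2]+w['cy']],1)
print(wp([[69,0,80],[79,0,96],[59,0,96],[105,100,8],[105,-100,8],[92,55,98],[92,-55,98],[43,35,108],[43,-35,108]]))
for a in (1.4,1.5,1.6,1.7): print(a,wp([[-8-126*np.cos(a)+6*np.sin(a),y,66+126*np.sin(a)+6*np.cos(a)] for y in(90,-90)]),wp([[-8-143*np.cos(a)+6*np.sin(a),y,66+143*np.sin(a)+6*np.cos(a)] for y in(25,)]))
a=cv2.imread('pics/w1.png')[100:290,160:370]; cv2.imwrite('pics/w1c.png',cv2.resize(a,None,fx=3.8,fy=3.1,interpolation=cv2.INTER_CUBIC))
"
```

```text
[[257.9  141.92]]
[[259.24 145.79]
 [259.47 138.89]
 [259.35 155.24]
 [192.48 116.55]
 [325.05 117.07]
 [213.83 127.89]
 [305.29 128.24]
 [230.55 169.65]
 [288.22 169.86]]
1.4 [[168.39 252.07]
 [351.6  252.62]] [[233.31 263.78]]
1.5 [[167.06 240.73]
 [353.15 241.3 ]] [[232.93 250.36]]
1.6 [[166.12 228.47]
 [354.29 229.07]] [[232.67 235.7 ]]
1.7 [[165.58 215.57]
 [354.98 216.19]] [[232.54 220.13]]
```

View pics/w1c.png

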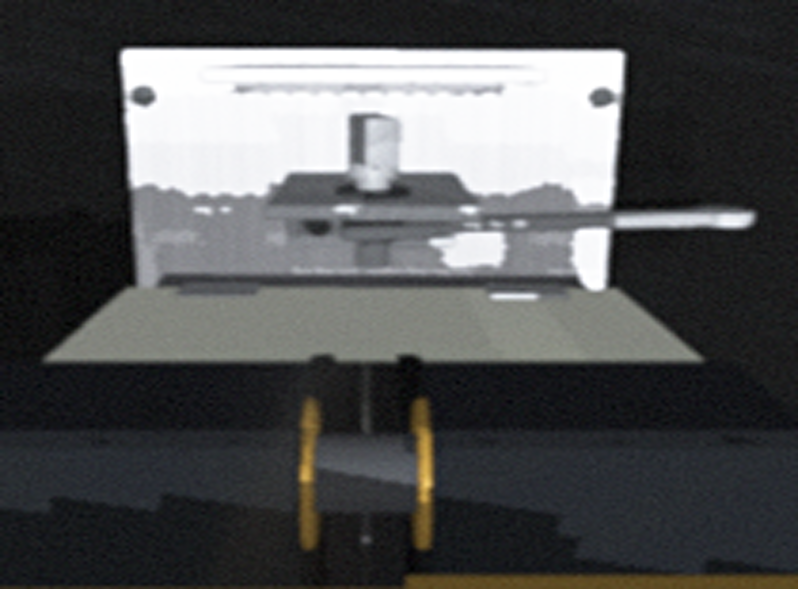

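The wrist view agrees with the fit: base plate corners at (192,116) and (325,116), and bolt head at about (258,148). Next I'll lower the tool behind the lid.

Emit:
{"op": "servo_tool", "data": {"motion": [[-1,0,0,0.8,0,0,0],[-1,0.1,0.1,1.7,0,0,0],[-1,0.1,0.1,2.6,0,0,0],[-1,0.1,0.1,3.3,0,0,0],[-1,0.1,0.2,3.4,0,0,0],[-1,0.1,0.4,3.4,0,0,0],[-1,0.1,0.6,3.4,0,0,0],[-1,0.1,0.7,3.4,0,0,0]]}}

```text
time_s: 2.92
tool_pos: [564.0, -39.6, 165.9]
ee_rot: [[0.208, -0.978, 0.004], [-0.978, -0.208, 0.001], [0.0, -0.004, -1.0]]
ft_force: [1.2, 1.0, -2.0]
grip_width: 0.005
```

```bash
python3 -c "
from goal import *
go(8,0,165)
"
```

```text
t 2.92 chamber pos [ 17.44   0.05 165.94] F [ 1.21  1.   -1.98] grip 0.005250383298365467 j [ 0.22  0.31 -0.19  0.   -1.06  1.56]
goal [554.73 -41.61 165.  ] shift [0.   0.38 0.04] turn [-0.05 -0.    0.03]
```

Emit:
{"op": "servo_tool", "data": {"motion": [[-1,0,0.2,0,0,0,0],[-1,0,0.4,0,0,0,0],[-1,0,0.6,0,0,0,0],[-1,0,0.8,0,0,0,0],[-1,0,1.0,0,0,0,0],[-1,0,1.2,0.05,0,0,0],[-1,0,1.4,0.1,0,0,0],[-1,0,1.5,0.1,0,0,0]]}}

```text
time_s: 3.58
tool_pos: [525.6, -48.0, 161.4]
ee_rot: [[0.207, -0.978, -0.001], [-0.978, -0.207, -0.0], [-0.0, 0.001, -1.0]]
ft_force: [2.0, -0.3, 0.3]
grip_width: 0.002
```

```bash
python3 -c "
from goal import *
go(-46,0,153)
snap('side','s2.png')
a=cv2.imread('pics/s2.png')[90:245,170:330]; cv2.imwrite('pics/s2c.png',cv2.resize(a,None,fx=3.8,fy=3.8,interpolation=cv2.INTER_CUBIC))
"
```

```text
t 3.58 chamber pos [-21.86  -0.31 161.44] F [ 2.   -0.26  0.31] grip 0.0018031100189331113 j [ 0.22  0.25 -0.29 -0.   -1.03  1.56]
goal [501.88 -52.7  153.  ] shift [-0.01  0.97  0.34] turn [0.01 0.   0.02]
```

View pics/s2c.png

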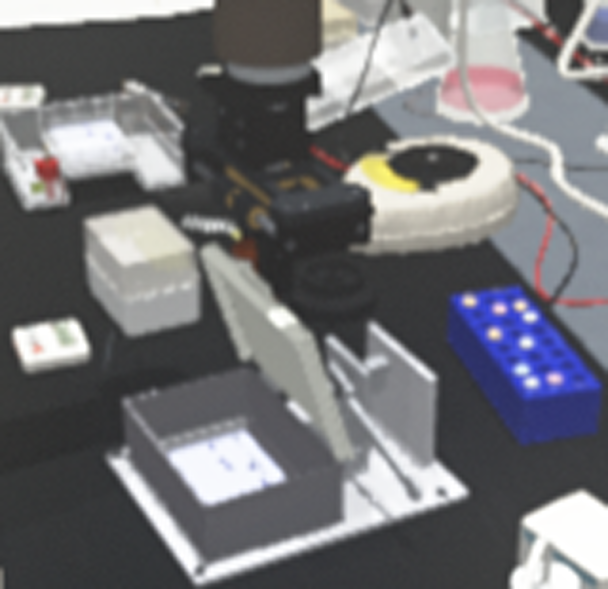

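Emit:
{"op": "servo_tool", "data": {"motion": [[-1,0,0.3,0,0,0,0],[-1,0,0.65,0.1,0,0,0],[-1,0,1.0,0.3,0,0,0],[-1,0,1.35,0.5,0,0,0],[-1,0,1.65,0.8,0,0,0],[-1,0,1.95,1.05,0,0,0],[-1,0,2.2,1.35,0,0,0],[-1,0,2.45,1.7,0,0,0]]}}

```text
time_s: 4.3
tool_pos: [465.6, -60.7, 118.9]
ee_rot: [[0.207, -0.978, -0.0], [-0.978, -0.207, -0.0], [0.0, 0.0, -1.0]]
ft_force: [-0.1, 0.7, 1.9]
grip_width: 0.002
```

```bash
python3 -c "
from goal import *
go(-98,0,70)
"
```

```text
t 4.3 chamber pos [-83.14  -0.37 118.92] F [-0.11  0.75  1.87] grip 0.0020047256131083555 j [ 0.22  0.2  -0.48  0.   -0.89  1.56]
goal [450.99 -63.39  70.  ] shift [-0.02  0.59  1.96] turn [ 0.01 -0.    0.02]
```

Emit:
{"op": "servo_tool", "data": {"motion": [[-1,0,0.1,0.2,0,0,0],[-1,0,0.2,0.4,0,0,0],[-1,0,0.3,0.7,0,0,0],[-1,0,0.4,1.0,0,0,0],[-1,0,0.5,1.3,0,0,0],[-1,0,0.55,1.55,0,0,0],[-1,0,0.6,1.75,0,0,0],[-1,0,0.6,1.85,0,0,0]]}}

```text
time_s: 4.97
tool_pos: [451.1, -63.7, 71.9]
ee_rot: [[0.207, -0.978, -0.002], [-0.978, -0.207, -0.0], [-0.0, 0.002, -1.0]]
ft_force: [0.2, 0.2, 1.0]
grip_width: 0.006
```

```bash
python3 -c "
from goal import *
go(-98,0,70)
snap('side','s3.png')
a=cv2.imread('pics/s3.png')[90:245,170:330]; cv2.imwrite('pics/s3c.png',cv2.resize(a,None,fx=3.8,fy=3.8,interpolation=cv2.INTER_CUBIC))
"
```

```text
t 4.97 chamber pos [-97.96  -0.28  71.92] F [0.17 0.17 1.  ] grip 0.006171627132559278 j [ 0.22  0.25 -0.57 -0.   -0.76  1.56]
goal [450.99 -63.39  70.  ] shift [-0.01  0.    0.08] turn [0.03 0.   0.02]
```

View pics/s3c.png

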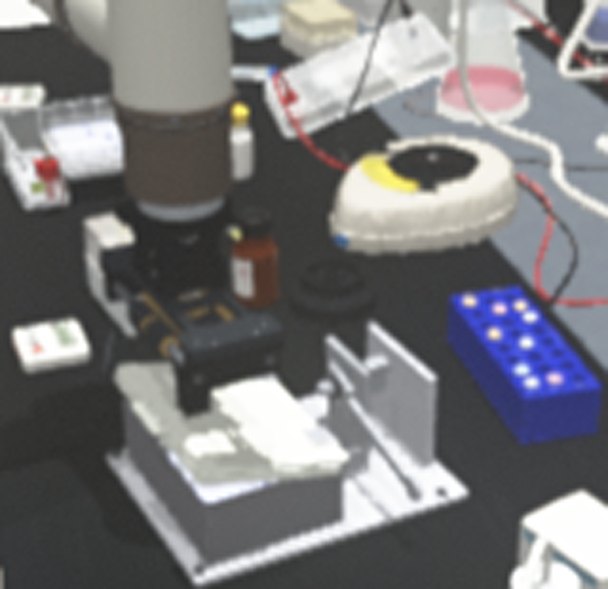

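The lid is almost shut. I'll press it down gently until the force rises.

Emit:
{"op": "servo_tool", "data": {"motion": [[-1,0,0,0.05,0,0,0],[-1,0,0,0.1,0,0,0],[-1,0,0,0.1,0,0,0],[-1,0,0,0.15,0,0,0],[-1,0,0,0.15,0,0,0],[-1,0,0,0.2,0,0,0],[-1,0,0,0.2,0,0,0],[-1,0,0,0.2,0,0,0]]}}

```text
time_s: 5.68
tool_pos: [452.1, -63.5, 68.0]
ee_rot: [[0.207, -0.978, 0.0], [-0.978, -0.207, 0.0], [0.0, -0.0, -1.0]]
ft_force: [-0.6, 0.5, 1.2]
grip_width: 0.004
```

```bash
python3 -c "
from goal import *
go(-98,0,70)
snap('side','s4.png')
a=cv2.imread('pics/s4.png')[90:245,170:330]; cv2.imwrite('pics/s4c.png',cv2.resize(a,None,fx=3.8,fy=3.8,interpolation=cv2.INTER_CUBIC))
"
```

```text
t 5.68 chamber pos [-96.94  -0.32  68.  ] F [-0.61  0.48  1.15] grip 0.0039154412614615716 j [ 0.22  0.25 -0.57  0.   -0.75  1.56]
goal [450.99 -63.39  70.  ] shift [-0.01  0.04 -0.08] turn [-0.   -0.    0.02]
```

View pics/s4c.png

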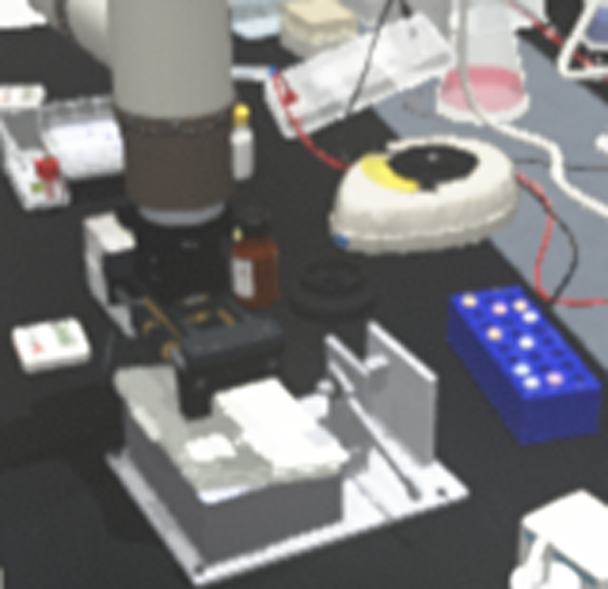

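Emit:
{"op": "servo_tool", "data": {"motion": [[-1,0,0,0.05,0,0,0],[-1,0,0,0.1,0,0,0],[-1,0,0,0.15,0,0,0],[-1,0,0,0.2,0,0,0],[-1,0,0,0.2,0,0,0],[-1,0,0,0.2,0,0,0],[-1,0,0,0.2,0,0,0],[-1,0,0,0.2,0,0,0]]}}

```text
time_s: 6.4
tool_pos: [452.2, -63.4, 63.0]
ee_rot: [[0.207, -0.978, 0.0], [-0.978, -0.207, 0.0], [-0.0, -0.0, -1.0]]
ft_force: [-1.3, -0.2, 0.4]
grip_width: 0.006
```

```bash
python3 -c "
from goal import *
go(-98,0,70)
"
```

```text
t 6.4 chamber pos [-96.8   -0.28  62.97] F [-1.35 -0.18  0.44] grip 0.006170706489198763 j [ 0.22  0.26 -0.58 -0.   -0.73  1.56]
goal [450.99 -63.39  70.  ] shift [-0.01  0.05 -0.28] turn [-0.    0.    0.02]
```

```bash
python3 -c "
from goal import *
snap('side','s5.png');snap('top','t5.png');snap('wrist','w5.png')
a=cv2.imread('pics/s5.png')[160:245,190:280]; cv2.imwrite('pics/s5c.png',cv2.resize(a,None,fx=7,fy=7,interpolation=cv2.INTER_CUBIC))
a=cv2.imread('pics/t5.png')[165:290,180:305]; cv2.imwrite('pics/t5c.png',cv2.resize(a,None,fx=4.6,fy=4.6,interpolation=cv2.INTER_CUBIC))
"
```

```text
(no output)
```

View pics/s5c.png

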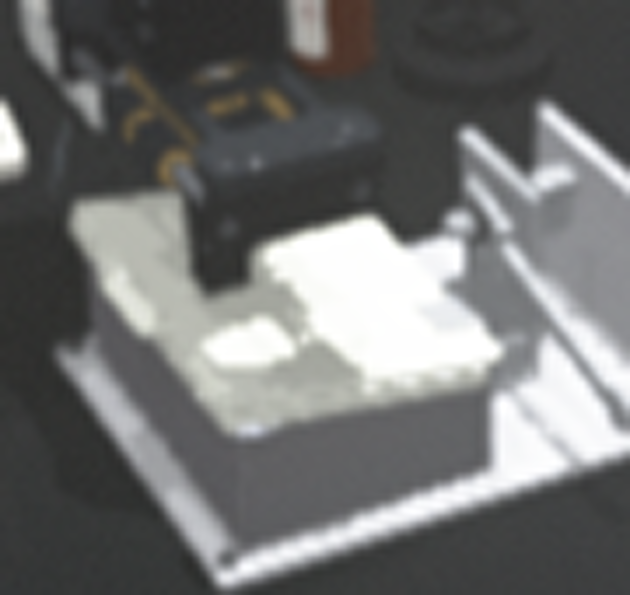

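View pics/t5c.png

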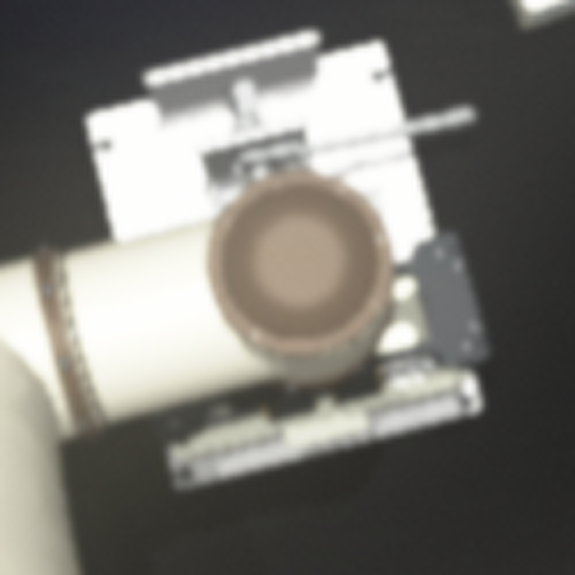

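View pics/w5.png

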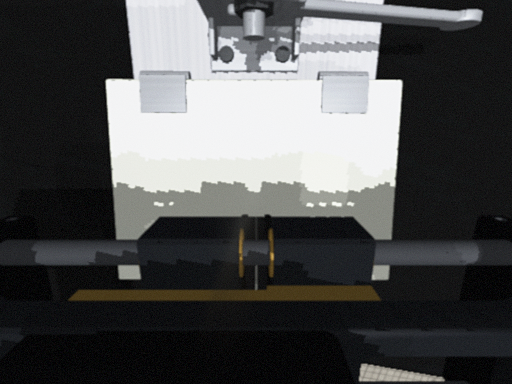

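Emit:
{"op": "servo_tool", "data": {"motion": [[-1,0,0,0.05,0,0,0],[-1,0,0,0.1,0,0,0],[-1,0,0,0.1,0,0,0],[-1,0,0,0.15,0,0,0],[-1,0,0,0.15,0,0,0],[-1,0,0,0.15,0,0,0],[-1,0,0,0.15,0,0,0],[-1,0,0,0.15,0,0,0]]}}

```text
time_s: 7.22
tool_pos: [452.1, -63.5, 59.2]
ee_rot: [[0.207, -0.978, 0.0], [-0.978, -0.207, 0.0], [-0.0, -0.0, -1.0]]
ft_force: [-0.1, -0.1, 0.3]
grip_width: 0.007
```

```bash
python3 -c "
from goal import *
go(-98,0,70); print(robot.sense()['tau'])
"
```

```text
t 7.22 chamber pos [-96.88  -0.3   59.22] F [-0.1  -0.08  0.3 ] grip 0.00706859443319226 j [ 0.22  0.27 -0.58 -0.   -0.72  1.56]
goal [450.99 -63.39  70.  ] shift [-0.01  0.04 -0.43] turn [-0.    0.    0.02]
[  0.   -27.64  13.39   2.92   0.08  -0.  ]
```

```bash
python3 -c "
from goal import *
S=np.load('pics/s5.png.npz')
f=lambda X:((proj(S,X)-[190,160])*7).round()
print('tcp63',f([[452.2,-63.4,63.0]]))
for a in (0,.05,.1,.15,.2): print(a,f(W(P,[[-8-126*np.cos(a)+6*np.sin(a),y,66+126*np.sin(a)+6*np.cos(a)] for y in(90,-90)])).ravel(),f(W(P,[[-8,-90,72],[-8,90,72]])).ravel())
snap('side','s6.png'); snap('wrist','w6.png')
a=cv2.imread('pics/s6.png')[160:245,190:280]; cv2.imwrite('pics/s6c.png',cv2.resize(a,None,fx=7,fy=7,interpolation=cv2.INTER_CUBIC))
"
```

```text
tcp63 [[222. 320.]]
0 [ 69. 231. 225. 432.] [493. 350. 316. 165.]
0.05 [ 69. 219. 225. 419.] [493. 350. 316. 165.]
0.1 [ 70. 207. 226. 406.] [493. 350. 316. 165.]
0.15 [ 71. 195. 227. 393.] [493. 350. 316. 165.]
0.2 [ 72. 182. 230. 380.] [493. 350. 316. 165.]
```

View pics/s6c.png

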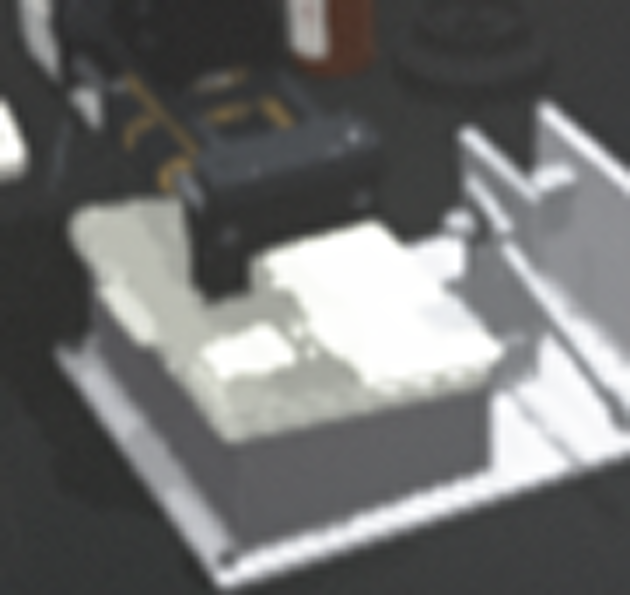

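View pics/w6.png

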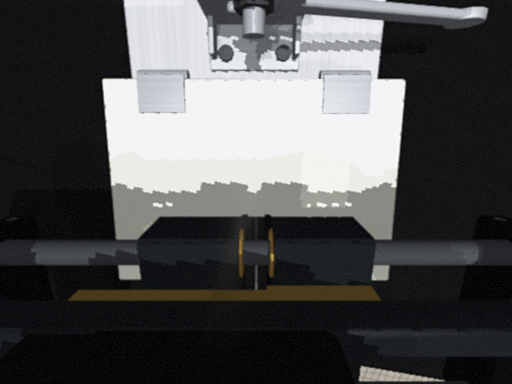

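Emit:
{"op": "servo_tool", "data": {"motion": [[-1,0,0,0.05,0,0,0],[-1,0,0,0.1,0,0,0],[-1,0,0,0.15,0,0,0],[-1,0,0,0.2,0,0,0],[-1,0,0,0.2,0,0,0],[-1,0,0,0.2,0,0,0],[-1,0,0,0.2,0,0,0],[-1,0,0,0.2,0,0,0]]}}

```text
time_s: 7.98
tool_pos: [452.3, -63.4, 54.3]
ee_rot: [[0.207, -0.978, 0.001], [-0.978, -0.207, 0.0], [0.0, -0.001, -1.0]]
ft_force: [0.0, 0.0, 0.7]
grip_width: 0.007
```

```bash
python3 -c "
from goal import *
go(-98,0,70); print(robot.sense()['tau'])
snap('side','s7.png')
a=cv2.imread('pics/s7.png')[160:245,190:280]; cv2.imwrite('pics/s7c.png',cv2.resize(a,None,fx=7,fy=7,interpolation=cv2.INTER_CUBIC))
"
```

```text
t 7.98 chamber pos [-96.72  -0.31  54.28] F [0.01 0.05 0.72] grip 0.00669076008782983 j [ 0.22  0.27 -0.59  0.   -0.71  1.56]
goal [450.99 -63.39  70.  ] shift [-0.01  0.05 -0.63] turn [-0.01 -0.    0.02]
[ -0.   -27.84  13.18   2.88   0.08   0.  ]
```

View pics/s7c.png

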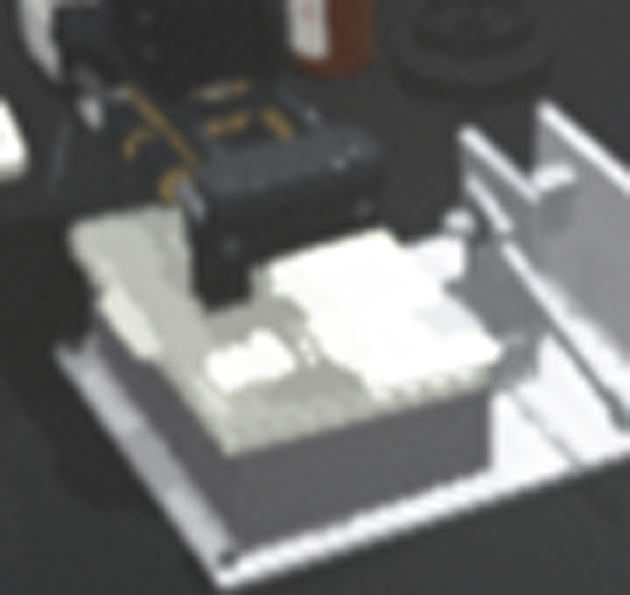

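```bash
python3 -c "
import cv2,numpy as np
a=cv2.imread('pics/s1.png')[95:165,210:310].astype(float)
a=255*np.clip(a/110,0,1)**.6
cv2.imwrite('pics/s1d.png',cv2.resize(a.astype(np.uint8),None,fx=7.5,fy=7.5,interpolation=cv2.INTER_CUBIC))
"
```

```text
(no output)
```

View pics/s1d.png

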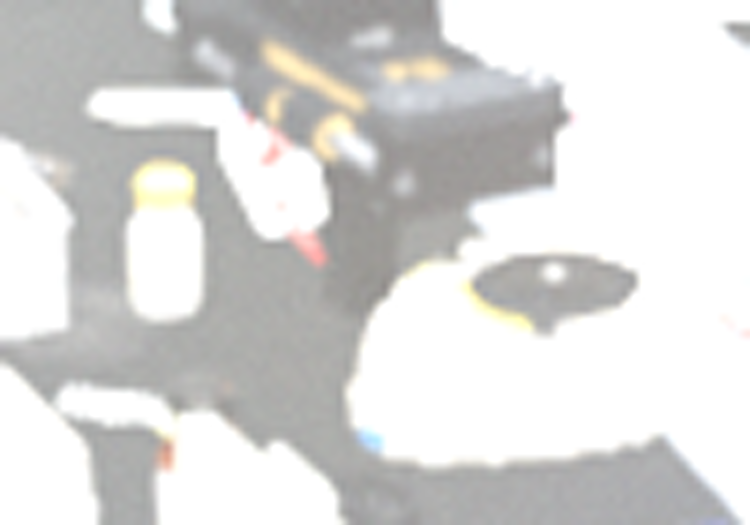

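The fingertips contact the lid about 20 mm above the reported TCP. The side picture confirms this offset, so the visible tip is shorter than stated. The lid follows the tip and still isn't quite flat, so I'll keep pressing.

Emit:
{"op": "servo_tool", "data": {"motion": [[-1,0,0,0.05,0,0,0],[-1,0,0,0.1,0,0,0],[-1,0,0,0.15,0,0,0],[-1,0,0,0.2,0,0,0],[-1,0,0,0.2,0,0,0],[-1,0,0,0.2,0,0,0],[-1,0,0,0.2,0,0,0],[-1,0,0,0.2,0,0,0]]}}

```text
time_s: 8.7
tool_pos: [452.0, -63.5, 49.1]
ee_rot: [[0.207, -0.978, -0.0], [-0.978, -0.207, 0.0], [-0.0, 0.0, -1.0]]
ft_force: [-0.3, -0.1, -0.4]
grip_width: 0.006
```

```bash
python3 -c "
from goal import *
go(-98,0,70); print(robot.sense()['tau'])
"
```

```text
t 8.7 chamber pos [-97.02  -0.29  49.14] F [-0.32 -0.05 -0.4 ] grip 0.006351571362457056 j [ 0.22  0.28 -0.59 -0.   -0.69  1.56]
goal [450.99 -63.39  70.  ] shift [-0.01  0.04 -0.83] turn [0.   0.   0.02]
[  0.01 -28.06  12.99   2.83   0.08   0.  ]
```

Emit:
{"op": "servo_tool", "data": {"motion": [[-1,0,0,0.05,0,0,0],[-1,0,0,0.1,0,0,0],[-1,0,0,0.1,0,0,0],[-1,0,0,0.15,0,0,0],[-1,0,0,0.15,0,0,0],[-1,0,0,0.2,0,0,0],[-1,0,0,0.2,0,0,0],[-1,0,0,0.2,0,0,0]]}}

```text
time_s: 9.37
tool_pos: [452.2, -63.6, 48.6]
ee_rot: [[0.209, -0.978, 0.001], [-0.978, -0.209, -0.001], [0.001, -0.0, -1.0]]
ft_force: [-11.4, 4.7, 36.4]
grip_width: 0.005
```

```bash
python3 -c "
from goal import *
go(-98,0,70); print(robot.sense()['tau'])
snap('side','s8.png'); snap('wrist','w8.png')
a=cv2.imread('pics/s8.png')[160:245,190:280]; cv2.imwrite('pics/s8c.png',cv2.resize(a,None,fx=7,fy=7,interpolation=cv2.INTER_CUBIC))
"
```

```text
t 9.37 chamber pos [-96.87  -0.43  48.62] F [-11.36   4.71  36.44] grip 0.005470483105443283 j [ 0.22  0.28 -0.6   0.   -0.69  1.56]
goal [450.99 -63.39  70.  ] shift [-0.02  0.04 -0.86] turn [-0.   -0.01  0.04]
[ -1.26 -13.4   10.06   1.86   3.42   0.02]
```

View pics/s8c.png

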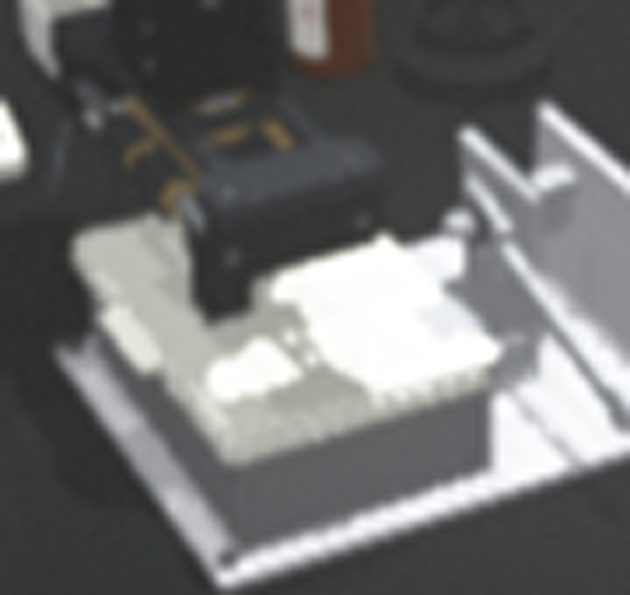

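View pics/w8.png

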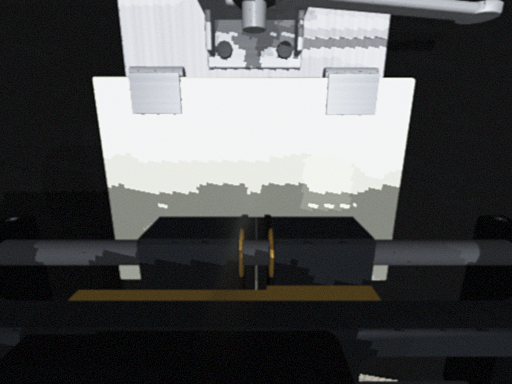

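Force rose to 38 N and the lid's free edge sits at the shut-lid projection, so the lid is shut. I'm backing off now and opening the gripper in clear view to inspect the finger length.

Emit:
{"op": "servo_tool", "data": {"motion": [[-1,0,0,-0.3,0,0,0],[-1,0,0,-1.0,0,0,0],[-1,0,0,-2.2,0,0,0],[-1,0,0,-3.4,0,0,0],[0.2,0,-0.5,-4.6,0,0,0],[0.2,0,-1.5,-5.2,0,0,0],[0.2,0,-2.5,-5.2,0,0,0],[0.2,0,-3.5,-5.2,0,0,0]]}}

```text
time_s: 10.13
tool_pos: [539.4, -45.0, 176.0]
ee_rot: [[0.207, -0.978, 0.004], [-0.978, -0.207, 0.001], [-0.0, -0.004, -1.0]]
ft_force: [-0.8, -0.2, -0.0]
grip_width: 0.222
```

```bash
python3 -c "
from goal import *
go(69,0,170)
snap('side','s9.png'); snap('wrist','w9.png'); snap('top','t9.png')
S=np.load('pics/s9.png.npz')
a=cv2.imread('pics/s9.png')[100:240,180:300].astype(float); a=(255*np.clip(a/160,0,1)**.7).astype(np.uint8); cv2.imwrite('pics/s9c.png',cv2.resize(a,None,fx=4.2,fy=4.2,interpolation=cv2.INTER_CUBIC))
p=robot.sense()['tool_pos']; R=robot.sense()['ee_rot']
for d in (0,-19,-40,-70): print(d,(proj(S,[p+R@[0,0,d]])-[180,100])*4.2)
"
```

```text
t 10.13 chamber pos [ -7.73  -0.13 176.05] F [-0.77 -0.17 -0.01] grip 0.2222821923956318 j [ 0.22  0.26 -0.24 -0.   -1.07  1.56]
goal [614.43 -29.07 170.  ] shift [-0.   -3.07  0.25] turn [-0.05  0.    0.02]
0 [[278.17 285.67]]
-19 [[277.64 262.35]]
-40 [[277.04 236.08]]
-70 [[276.17 197.64]]
```

View pics/s9c.png

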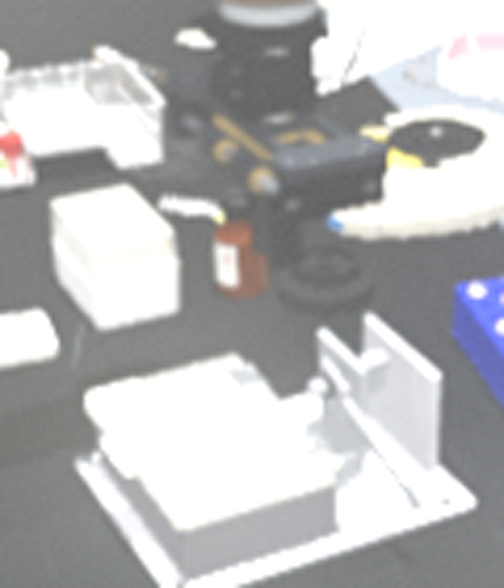

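View pics/w9.png

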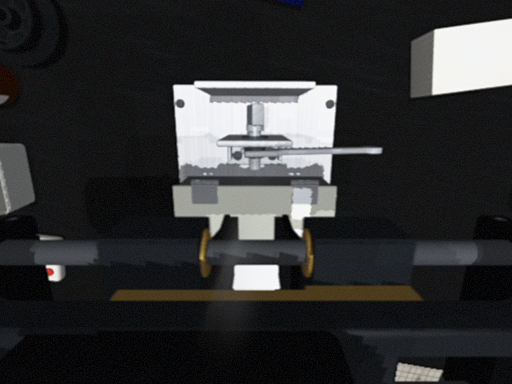

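```bash
python3 -c "
import cv2,numpy as np
a=cv2.imread('pics/w9.png')[170:310,170:345].astype(float); a=(255*np.clip(a/200,0,1)**.45).astype(np.uint8); cv2.imwrite('pics/w9c.png',cv2.resize(a,None,fx=4.3,fy=4.2,interpolation=cv2.INTER_CUBIC))
a=cv2.imread('pics/s9.png')[125:185,215:280].astype(float); a=(255*np.clip(a/100,0,1)**.5).astype(np.uint8); cv2.imwrite('pics/s9d.png',cv2.resize(a,None,fx=9,fy=9,interpolation=cv2.INTER_CUBIC))
"
```

```text
(no output)
```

View pics/w9c.png

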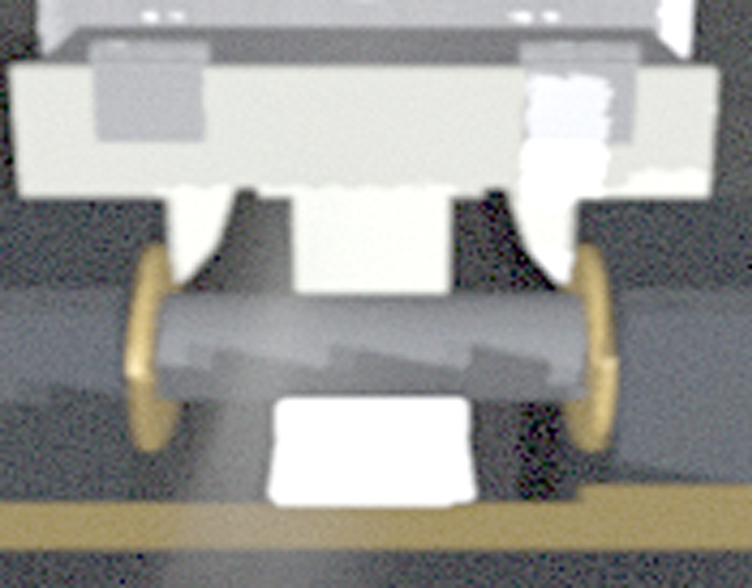

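View pics/s9d.png

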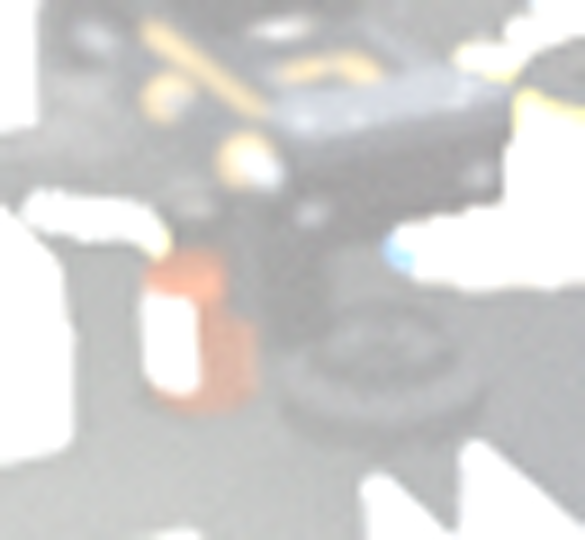

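The lid is shut and flat in both views. The real fingertips lie about 20 mm behind the stated TCP: s9 shows the tip at (247,163), against (246,168) projected for the TCP. I'll allow for that in the grasp height and move above the gap.

Emit:
{"op": "servo_tool", "data": {"motion": [[0.1,0,-0.6,0,0,0,0],[0.1,0,-1.3,0,0,0,0],[0.1,0,-2.0,0,0,0,0],[0.1,0,-2.7,0,0,0,0],[0.1,0,-3.1,0,0,0,0],[0.1,0,-3.1,0,0,0,0],[0.1,0,-3.1,0,0,0,0],[0.1,0,-3.1,0,0,0,0]]}}

```text
time_s: 10.95
tool_pos: [612.2, -29.5, 174.1]
ee_rot: [[0.207, -0.978, -0.001], [-0.978, -0.207, 0.0], [-0.0, 0.001, -1.0]]
ft_force: [-0.1, -0.6, -0.5]
grip_width: 0.552
```

```bash
python3 -c "
from goal import *
go(69,0,120)
st=robot.sense();w=snap('wrist','w10.png'); snap('side','s10.png')
M=w['tool_from_camera'];R=st['ee_rot'];t=st['tool_pos']
def wp(X):
    X=(W(P,X)-t)@R; X=(X-M[:3,3])@M[:3,:3]; return np.stack([w['fx']*X[:,0]/X[:,2]+w['cx'],w['fy']*X[:,1]/X[:,2]+w['cy']],1)
print(wp([[69,0,96],[79,0,96],[105,100,8],[105,-100,8],[92,55,98],[92,-55,98],[98,55,98],[98,-55,98],[43,35,108],[43,-35,108]]))
a=cv2.imread('pics/w10.png')[60:300,110:400].astype(float); a=(255*np.clip(a/230,0,1)**.6).astype(np.uint8); cv2.imwrite('pics/w10c.png',cv2.resize(a,None,fx=2.7,fy=2.5,interpolation=cv2.INTER_CUBIC))
a=cv2.imread('pics/s10.png')[110:240,210:310].astype(float); a=(255*np.clip(a/160,0,1)**.6).astype(np.uint8); cv2.imwrite('pics/s10c.png',cv2.resize(a,None,fx=4.5,fy=4.5,interpolation=cv2.INTER_CUBIC))
"
```

```text
t 10.95 chamber pos [ 66.75   0.01 174.09] F [-0.05 -0.62 -0.53] grip 0.551927400402825 j [ 0.22  0.38 -0.06 -0.   -1.13  1.56]
goal [614.43 -29.07 120.  ] shift [ 0.   -0.09  2.16] turn [0.01 0.   0.02]
[[256.72 188.16]
 [256.74 178.35]
 [177.93 143.07]
 [335.09 143.35]
 [199.88 165.58]
 [313.67 165.77]
 [199.56 159.41]
 [314.02 159.6 ]
 [220.9  216.94]
 [292.48 217.05]]
```

View pics/w10c.png

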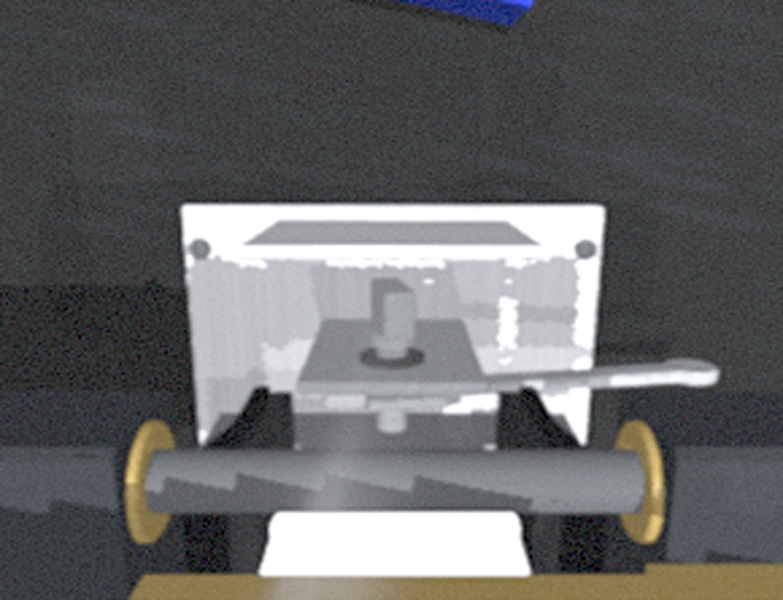

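View pics/s10c.png

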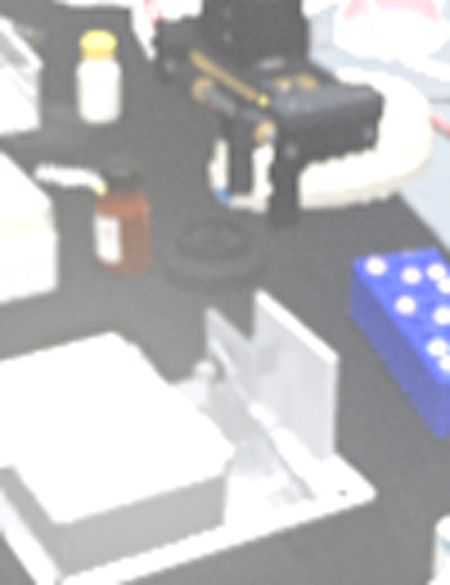

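w10 shows the bolt head at about (256,186), centred between the open fingers (inner faces at u=218 and 294). I'll descend into the gap.

Emit:
{"op": "servo_tool", "data": {"motion": [[0.1,0,-0.1,0.5,0,0,0],[0.1,0,-0.1,1.0,0,0,0],[0.1,0,-0.1,1.5,0,0,0],[0.1,0,-0.1,2.0,0,0,0],[0.1,0,-0.1,2.5,0,0,0],[0.1,0,-0.1,2.9,0,0,0],[0.1,0,-0.1,3.1,0,0,0],[0.1,0,-0.1,3.1,0,0,0]]}}

```text
time_s: 11.72
tool_pos: [614.9, -29.0, 95.7]
ee_rot: [[0.207, -0.978, -0.002], [-0.978, -0.207, -0.0], [-0.0, 0.002, -1.0]]
ft_force: [0.4, -0.9, 0.3]
grip_width: 0.55
```

```bash
python3 -c "
from goal import *
go(70,0,47)
st=robot.sense();w=snap('wrist','w11.png'); snap('side','s11.png')
a=cv2.imread('pics/w11.png')[100:310,110:400].astype(float); a=(255*np.clip(a/230,0,1)**.6).astype(np.uint8); cv2.imwrite('pics/w11c.png',cv2.resize(a,None,fx=2.7,fy=2.7,interpolation=cv2.INTER_CUBIC))
a=cv2.imread('pics/s11.png')[130:230,220:310].astype(float); a=(255*np.clip(a/200,0,1)**.6).astype(np.uint8); cv2.imwrite('pics/s11c.png',cv2.resize(a,None,fx=6,fy=6,interpolation=cv2.INTER_CUBIC))
"
```

```text
t 11.72 chamber pos [69.44 -0.01 95.66] F [ 0.37 -0.91  0.32] grip 0.550170748736165 j [ 0.22  0.46 -0.15 -0.   -0.96  1.56]
goal [615.41 -28.86  47.  ] shift [ 0.   -0.03  1.95] turn [0.03 0.   0.02]
```

View pics/w11c.png

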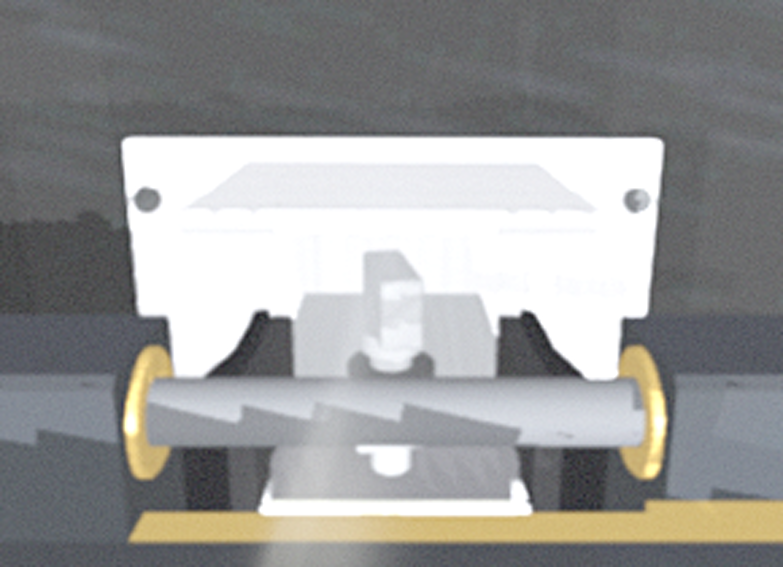

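View pics/s11c.png

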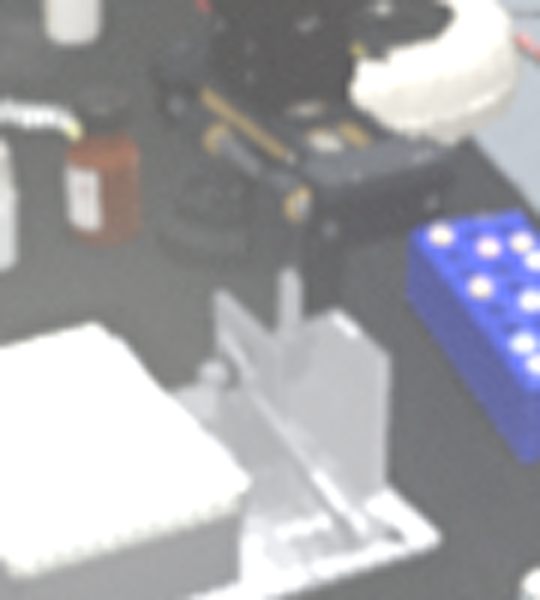

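```bash
python3 -c "
from goal import *
S=np.load('pics/s11.png.npz')
f=lambda X:((proj(S,W(P,X))-[220,130])*6).round().tolist()
for y in (24,36,-24,-36): print(y,[(z,f([[69,y,z]])[0]) for z in(96,118,140,166)])
print('head',f([[69,0,64],[69,0,96],[92,-55,98],[92,55,98],[43,35,108],[43,-35,108]]))
a=cv2.imread('pics/s11.png')[165:200,250:290]; cv2.imwrite('pics/s11d.png',cv2.resize(a,None,fx=15,fy=15,interpolation=cv2.INTER_NEAREST))
"
```

```text
24 [(96, [267.0, 303.0]), (118, [267.0, 268.0]), (140, [267.0, 233.0]), (166, [268.0, 189.0])]
36 [(96, [257.0, 294.0]), (118, [257.0, 259.0]), (140, [257.0, 224.0]), (166, [257.0, 181.0])]
-24 [(96, [311.0, 343.0]), (118, [311.0, 307.0]), (140, [312.0, 270.0]), (166, [313.0, 226.0])]
-36 [(96, [322.0, 353.0]), (118, [323.0, 317.0]), (140, [323.0, 280.0]), (166, [324.0, 236.0])]
head [[288.0, 373.0], [288.0, 323.0], [378.0, 355.0], [276.0, 267.0], [216.0, 287.0], [278.0, 344.0]]
```

View pics/s11d.png

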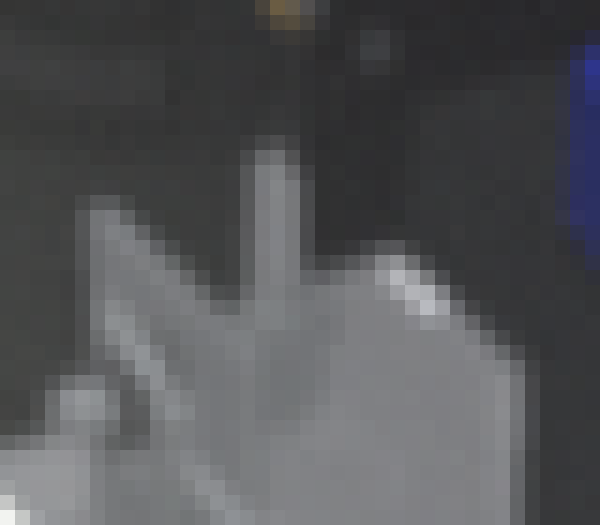

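The dark near finger ends at s11 row ~182, which gives a tip height of ~118 with the TCP at 96. That confirms the 22 mm offset. I'll lower the TCP to about 46, which puts the tips near 68.

Emit:
{"op": "servo_tool", "data": {"motion": [[0.1,0,0,0.3,0,0,0],[0.1,0,0,0.6,0,0,0],[0.1,0,0,0.9,0,0,0],[0.1,0,0,1.2,0,0,0],[0.1,0,0,1.4,0,0,0],[0.1,0,0,1.6,0,0,0],[0.1,0,0,1.7,0,0,0],[0.1,0,0,1.7,0,0,0]]}}

```text
time_s: 12.48
tool_pos: [615.5, -28.8, 53.4]
ee_rot: [[0.207, -0.978, -0.001], [-0.978, -0.207, -0.0], [-0.0, 0.001, -1.0]]
ft_force: [0.3, -0.1, -0.7]
grip_width: 0.55
```

```bash
python3 -c "
from goal import *
go(70,0,46)
snap('side','s12.png');snap('wrist','w12.png')
S=np.load('pics/s12.png.npz')
f=lambda X:((proj(S,W(P,X))-[220,130])*6).round().tolist()
for z in (53+51+19,108): print(z,f([[69-37,-95,z],[69+37,-95,z],[69-37,95,z],[69,0,z],[32,0,z]]))
a=cv2.imread('pics/s12.png')[130:230,220:310].astype(float); a=(255*np.clip(a/200,0,1)**.6).astype(np.uint8); cv2.imwrite('pics/s12c.png',cv2.resize(a,None,fx=6,fy=6,interpolation=cv2.INTER_CUBIC))
a=cv2.imread('pics/w12.png')[100:310,110:400].astype(float); a=(255*np.clip(a/230,0,1)**.6).astype(np.uint8); cv2.imwrite('pics/w12c.png',cv2.resize(a,None,fx=2.7,fy=2.7,interpolation=cv2.INTER_CUBIC))
"
```

```text
t 12.48 chamber pos [70.07 -0.   53.38] F [ 0.32 -0.13 -0.67] grip 0.5498819121611767 j [ 0.22  0.5  -0.2  -0.   -0.87  1.56]
goal [615.41 -28.86  46.  ] shift [-0.   0.   0.3] turn [0.02 0.   0.02]
123 [[318.0, 378.0], [443.0, 342.0], [148.0, 222.0], [289.0, 279.0], [228.0, 295.0]]
108 [[317.0, 404.0], [442.0, 367.0], [149.0, 246.0], [289.0, 304.0], [228.0, 320.0]]
```

View pics/s12c.png

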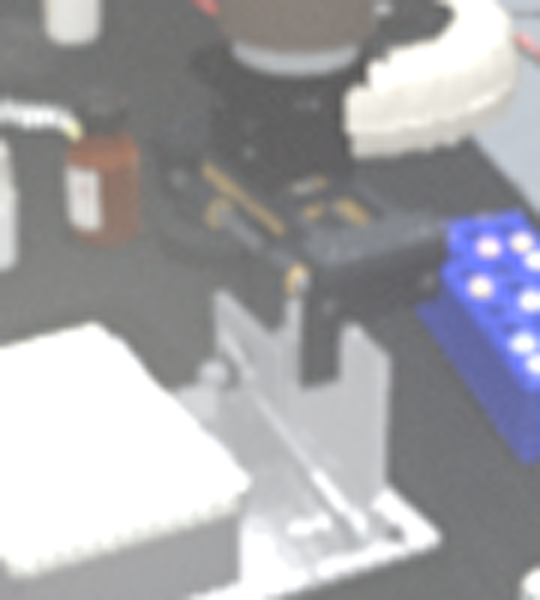

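View pics/w12c.png

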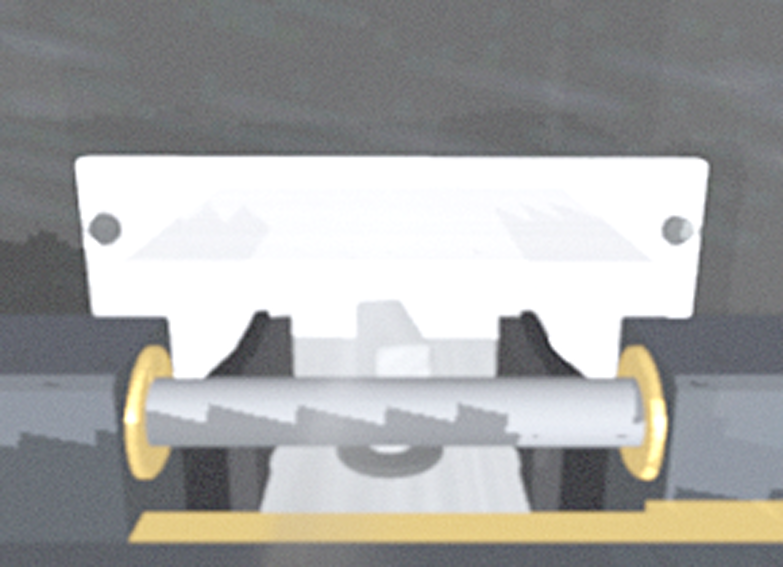

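Emit:
{"op": "servo_tool", "data": {"motion": [[0.1,0,0,0.05,0,0,0],[0.1,0,0,0.1,0,0,0],[0.1,0,0,0.15,0,0,0],[0.1,0,0,0.2,0,0,0],[0.1,0,0,0.25,0,0,0],[0.1,0,0,0.3,0,0,0],[0.1,0,0,0.3,0,0,0],[0.1,0,0,0.3,0,0,0]]}}

```text
time_s: 13.25
tool_pos: [615.9, -28.8, 46.6]
ee_rot: [[0.207, -0.978, -0.0], [-0.978, -0.207, -0.0], [-0.0, 0.0, -1.0]]
ft_force: [0.9, 0.2, 0.1]
grip_width: 0.553
```

Emit:
{"op": "servo_tool", "data": {"motion": [[-1,0,0,0,0,0,0],[-1,0,0,0,0,0,0],[-1,0,0,0,0,0,0],[-1,0,0,0,0,0,0],[-1,0,0,0,0,0,0],[-1,0,0,0,0,0,0],[-1,0,0,0,0,0,0],[-1,0,0,0,0,0,0]], "grip_force": 30}}

```text
time_s: 13.92
tool_pos: [615.8, -27.8, 46.4]
ee_rot: [[0.207, -0.978, -0.0], [-0.978, -0.207, 0.001], [-0.001, -0.0, -1.0]]
ft_force: [0.1, 5.9, -1.3]
grip_width: 0.133
```

```bash
python3 -c "
from goal import *
go(70,0,46); st=robot.sense(); print(st['grip_width']*87,st['ft_torque'])
snap('side','s13.png');snap('wrist','w13.png')
a=cv2.imread('pics/s13.png')[130:230,220:310].astype(float); a=(255*np.clip(a/200,0,1)**.6).astype(np.uint8); cv2.imwrite('pics/s13c.png',cv2.resize(a,None,fx=6,fy=6,interpolation=cv2.INTER_CUBIC))
a=cv2.imread('pics/w13.png')[100:310,110:400].astype(float); a=(255*np.clip(a/230,0,1)**.6).astype(np.uint8); cv2.imwrite('pics/w13c.png',cv2.resize(a,None,fx=2.7,fy=2.7,interpolation=cv2.INTER_CUBIC))
"
```

```text
t 13.92 chamber pos [70.57  1.01 46.39] F [ 0.06  5.88 -1.26] grip 0.13308644041620635 j [ 0.22  0.51 -0.2  -0.   -0.86  1.56]
goal [615.41 -28.86  46.  ] shift [0.04 0.02 0.02] turn [-0.    0.01  0.02]
11.578520316209952 [ 1.55  0.13 -0.02]
```

View pics/s13c.png

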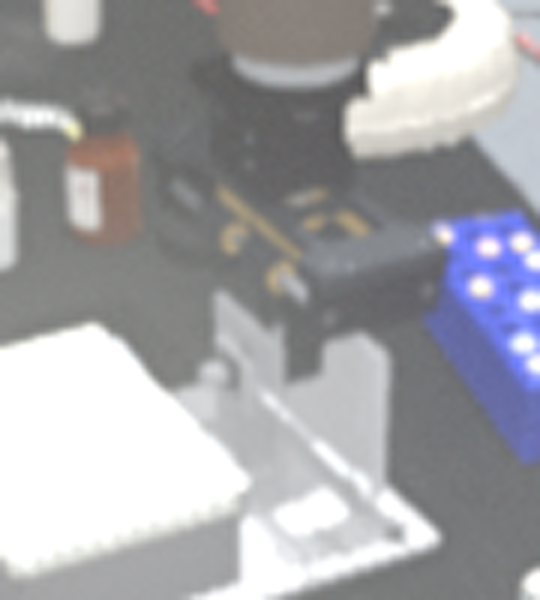

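View pics/w13c.png

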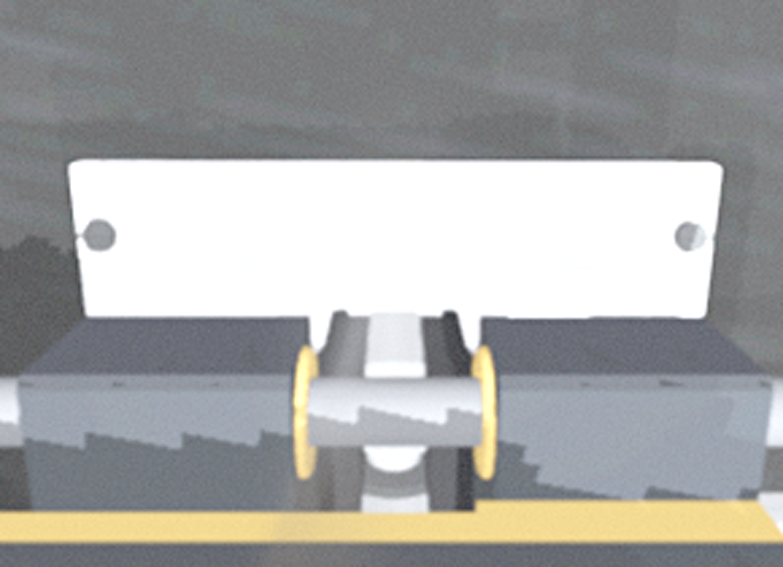

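Closed width is 11.6 mm, close to the 12 mm across the flats, and the head is between the pads. Now I'll firm up the grip and centre out the small side load.

Emit:
{"op": "servo_tool", "data": {"motion": [[-1,-0.02,0,0,0,0,0],[-1,-0.05,0,0,0,0,0],[-1,-0.05,0,0,0,0,0],[-1,-0.05,0,0,0,0,0],[-1,-0.05,0,0,0,0,0],[-1,-0.05,0,0,0,0,0],[-1,-0.05,0,0,0,0,0],[-1,-0.05,0,0,0,0,0]], "grip_force": 55}}

```text
time_s: 14.68
tool_pos: [615.7, -27.7, 46.4]
ee_rot: [[0.207, -0.978, 0.0], [-0.978, -0.207, -0.0], [0.0, -0.0, -1.0]]
ft_force: [2.9, 0.5, -6.8]
grip_width: 0.133
```

```bash
python3 -c "
from goal import *
go(70,0,46); st=robot.sense(); print(st['grip_width']*87,st['ft_torque'])
snap('side','s14.png');snap('top','t14.png')
S=np.load('pics/s14.png.npz');T=np.load('pics/top0.png.npz')
for x in (32,36): 
  for a in (-.1,0,.1,.2): print(x,a,(proj(S,W(P,[[x,-140*np.cos(a),80-140*np.sin(a)]]))[0]-[220,130])*6, proj(T,W(P,[[x,-140*np.cos(a),80-140*np.sin(a)]]))[0])
for i in ('s0','s11','s14'):
  n={'s0':'side0.png','s11':'s11.png','s14':'s14.png'}[i]
  a=cv2.imread('pics/'+n)[130:230,220:310].astype(float); a=(255*np.clip(a/200,0,1)**.8).astype(np.uint8); cv2.imwrite('pics/sp_'+i+'.png',cv2.resize(a,None,fx=6,fy=6,interpolation=cv2.INTER_CUBIC))
"
```

```text
t 14.68 chamber pos [70.53  1.03 46.4 ] F [ 2.94  0.54 -6.77] grip 0.13319659084394547 j [ 0.22  0.51 -0.2   0.   -0.85  1.56]
goal [615.41 -28.86  46.  ] shift [0.04 0.02 0.02] turn [-0.   -0.    0.02]
11.588103403423256 [ 0.1  -0.89 -0.02]
32 -0.1 [362.31 470.28] [283.48 186.15]
32 0 [362.27 494.5 ] [283.41 187.27]
32 0.1 [360.77 516.98] [282.88 188.49]
32 0.2 [357.88 537.5 ] [281.91 189.79]
36 -0.1 [369.3 468.1] [283.1  184.83]
36 0 [369.21 492.3 ] [283.04 185.96]
36 0.1 [367.67 514.77] [282.52 187.19]
36 0.2 [364.73 535.27] [281.55 188.5 ]
```

View pics/sp_s11.png

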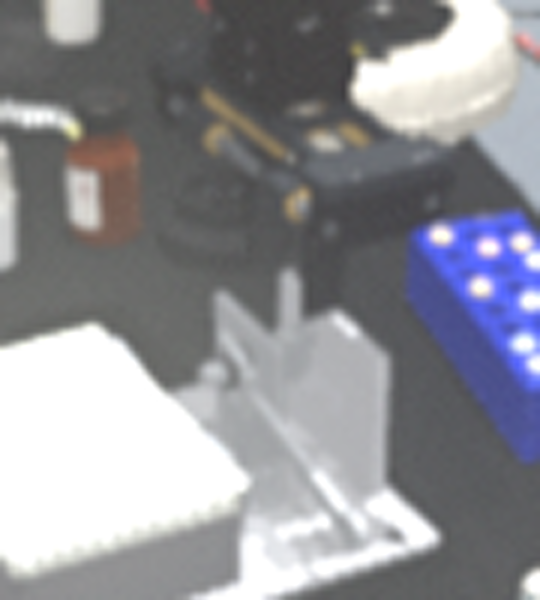

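View pics/sp_s14.png

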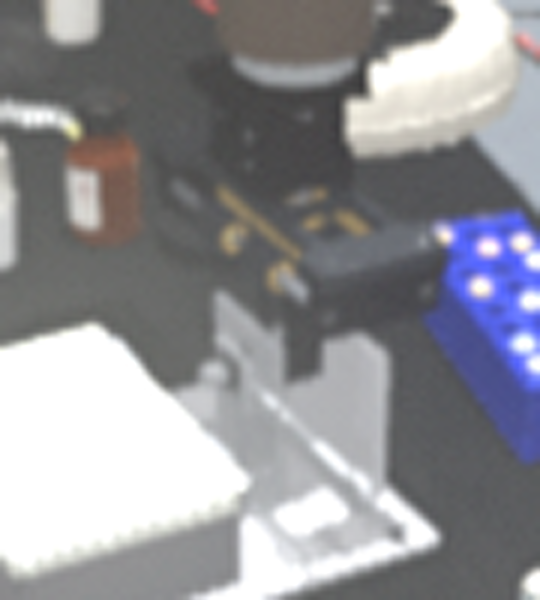

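Emit:
{"op": "servo_tool", "data": {"motion": [[-1,0,0,0,0,0,0],[-1,0,0,0,0,0,0],[-1,0,0,0,0,0,0],[-1,0,0,0,0,0,0],[-1,0,0,0,0,0,0],[-1,0,0,0,0,0,0],[-1,0,0,0,0,0,0],[-1,0,0,0,0,0,0]], "grip_force": 60}}

```text
time_s: 15.45
tool_pos: [615.7, -27.7, 46.5]
ee_rot: [[0.207, -0.978, 0.0], [-0.978, -0.207, -0.0], [0.0, -0.0, -1.0]]
ft_force: [4.3, -1.5, -9.1]
grip_width: 0.14
```

```bash
python3 -c "
from goal import *
go(70,0,46); st=robot.sense(); print(st['grip_width']*87,st['ft_torque'])
snap('side','s15.png')
S=np.load('pics/s15.png.npz')
for a in (-.1,0,.1,.2): print(a,[((proj(S,W(P,[[33,-r*np.cos(a),80-r*np.sin(a)]]))[0]-[245,180])*12).round().tolist() for r in(0,70,140)])
ims=[cv2.resize(cv2.imread('pics/'+n)[180:226,245:290],None,fx=8,fy=12,interpolation=cv2.INTER_CUBIC) for n in('s11.png','s15.png')]
cv2.imwrite('pics/cmp.png',np.hstack(ims))
"
```

```text
t 15.45 chamber pos [70.56  1.05 46.45] F [ 4.35 -1.5  -9.14] grip 0.14002354049225596 j [ 0.22  0.51 -0.2   0.   -0.86  1.56]
goal [615.41 -28.86  46.  ] shift [0.04 0.02 0.02] turn [-0.   -0.    0.02]
12.182048022826269 [-0.44 -1.44 -0.12]
-0.1 [[160.0, 129.0], [288.0, 229.0], [428.0, 339.0]]
0 [[160.0, 129.0], [288.0, 253.0], [428.0, 388.0]]
0.1 [[160.0, 129.0], [287.0, 275.0], [425.0, 433.0]]
0.2 [[160.0, 129.0], [285.0, 295.0], [419.0, 474.0]]
```

View pics/cmp.png

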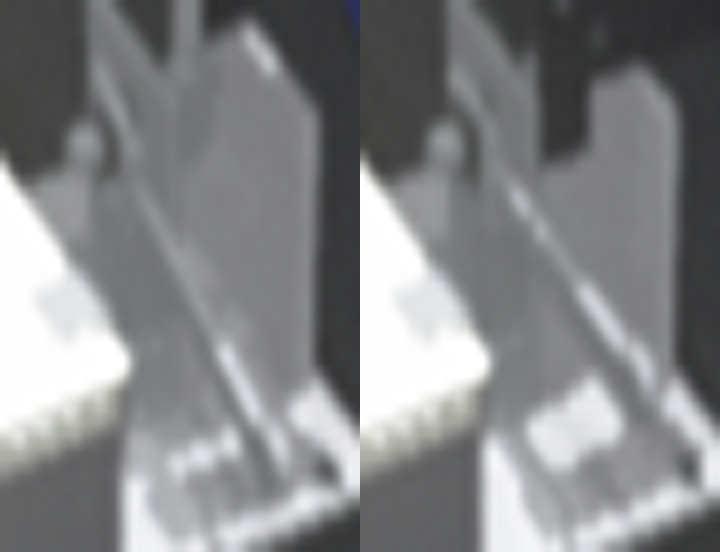

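Emit:
{"op": "servo_tool", "data": {"motion": [[-1,0,0,0.02,0,0,0],[-1,0,0,0.02,0,0,0],[-1,0,0,0.02,0,0,0],[-1,0,0,0.02,0,0,0],[-1,0,0,0.02,0,0,0],[-1,0,0,0.02,0,0,0],[-1,0,0,0.02,0,0,0],[-1,0,0,0.02,0,0,0]], "grip_force": 60}}

```text
time_s: 16.17
tool_pos: [615.8, -27.7, 46.4]
ee_rot: [[0.207, -0.978, 0.0], [-0.978, -0.207, -0.0], [0.0, -0.0, -1.0]]
ft_force: [4.5, -3.0, -8.1]
grip_width: 0.134
```

Emit:
{"op": "servo_tool", "data": {"motion": [[-1,0,0,0,0,0,0],[-1,0,0,0,0,0,0],[-1,0,0,0,0,0,0],[-1,0,0,0,0,0,0],[-1,0,0,0,0,0,0],[-1,0,0,0,0,0,0],[-1,0,0,0,0,0,0],[-1,0,0,0,0,0,0]], "grip_force": 60}}

```text
time_s: 16.83
tool_pos: [615.7, -27.7, 46.4]
ee_rot: [[0.207, -0.978, 0.0], [-0.978, -0.207, -0.0], [0.0, -0.0, -1.0]]
ft_force: [4.3, -3.0, -6.8]
grip_width: 0.132
```

```bash
python3 -c "
from goal import *
go(70,0,46); st=robot.sense(); print(st['grip_width']*87,st['ft_torque'])
snap('side','s16.png');snap('top','t16.png')
ims=[cv2.resize(cv2.imread('pics/'+n)[180:226,245:290],None,fx=8,fy=12,interpolation=cv2.INTER_CUBIC) for n in('s15.png','s16.png')]
cv2.imwrite('pics/cmp2.png',np.hstack(ims))
a=cv2.imread('pics/t16.png')[90:300,120:400];cv2.imwrite('pics/t16c.png',cv2.resize(a,None,fx=2.8,fy=2.8,interpolation=cv2.INTER_CUBIC))
"
```

```text
t 16.83 chamber pos [70.54  1.05 46.39] F [ 4.32 -3.04 -6.83] grip 0.13150958997851467 j [ 0.22  0.51 -0.2   0.   -0.85  1.56]
goal [615.41 -28.86  46.  ] shift [0.04 0.02 0.02] turn [-0.   -0.    0.02]
11.441334328130775 [-0.9  -1.18 -0.1 ]
```

View pics/cmp2.png

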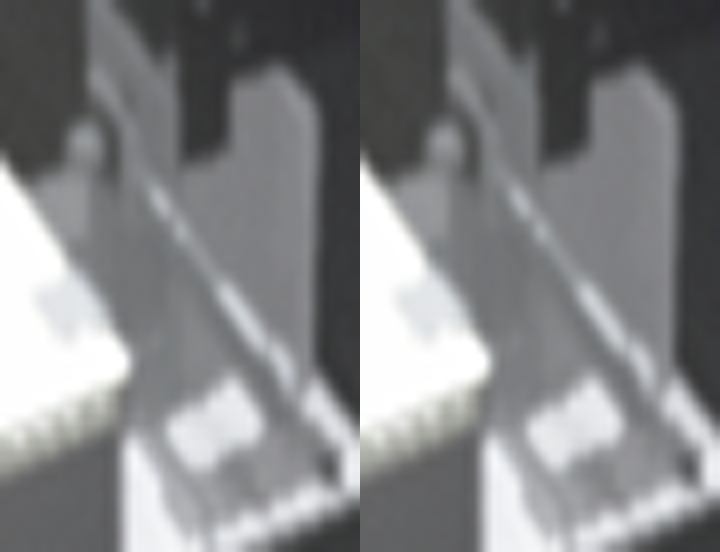

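View pics/t16c.png

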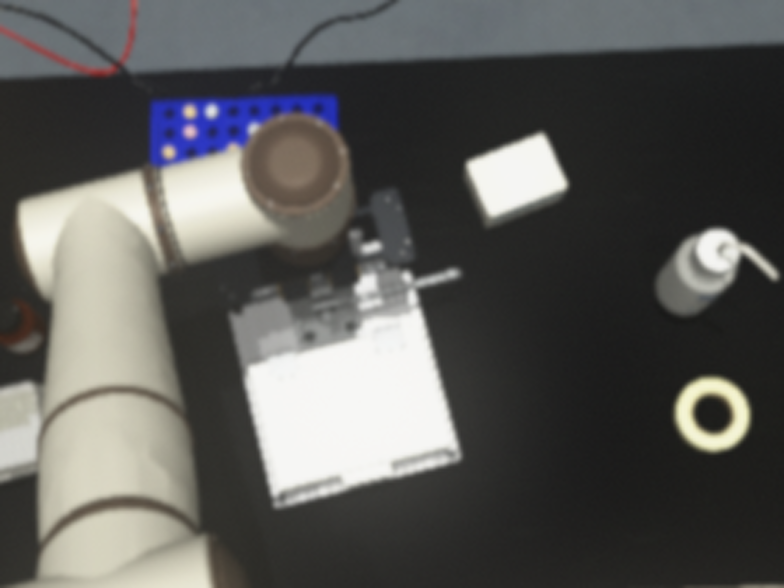

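The spanner holds level and steady: its end stayed at about (298,397) between the two pictures, and the width and forces are steady. The lid is shut, and the rack, carton, wash bottle and tape are in place. Handing in.

```bash
python3 -c "
from h import *
print(robot.job_done()); st=robot.sense(); print(st['time_s'],st['grip_width'],st['ft_force'])"
```

```text
the job is handed in; nothing more can be done
None
the job is handed in; nothing more can be done
```

I closed the lid, then gripped the bolt head in the gap and turned its flats upright. The arm was still holding it at 60 N when I handed in at about 17 s of the 45 s.

- **Lid:** I pushed it forward and down with the shut fingers until it stopped. The contact force peaked at about 38 N on the fingertips. The side and top pictures show it flat on the box.
- **Bolt:** The fingers closed to about 11.5 mm (the flats are 12 mm apart). The spanner went from drooping about 0.2 rad to level, within about ±0.03 rad as read from the side picture. Two pictures 1.4 s apart show no movement. The wrist force settled at about 9 N.
- **Other things on the bench:** In the last top picture the tube rack, carton, wash bottle and tape roll stand where they did. The arm hid or cropped the amber bottle, rotor and timer in that view, so I did not check them at the end. Nothing suggests the arm touched them.

**Disagreement with the description:** the real fingertips end about 22 mm behind the stated TCP, not at it. Contact with the lid and two side pictures all showed this. I went deeper to allow for it, putting the tips at about 68 mm height so the grip spans the bolt's axis at 80 mm.

After hand-in the robot gave no further readings, so there is no check of the final second.

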